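Rock the angle gauge on the uneven rest to its mark and hold it

ROBOT

A 6-joint arm with a two-finger parallel gripper is mounted at the origin on the work surface. World frame = base frame: x ahead of the robot, y to its left, z up, the work surface at z = 0. Lengths are in m, angles in rad, forces in N, time in s.
With the tool pointing down it reaches from about 0.35 to 0.975 m from the base axis. Payload 4.9 kg.
Tool frame: the origin (TCP) lies at the very end of the fingers, on their centre line; the grasp point (between the pads) lies 19 mm behind it; z points along the fingers, x is the direction in which the jaws open and shut, and the axes are right-handed (so a half turn about z gives the same grasp; the last joint's range is limited). The gripper opens to 85 mm and grips with 20 to 120 N. Pads are 22 mm wide; open, the fingers measure 114 mm over their backs; the gripper's body (76 mm by 85 mm) begins 54 mm behind the grasp point. The pads swing forward as they close: fully open they stand 13 mm farther back than shut.
Start: joints at [-1.405, 0.053, 1.613, -0, 1.476, -0.119], TCP at [0.176, -0.6, 0.231] pointing down, gripper open.
Joint ranges: [-3.01, 3.01], [-1.01, 2.22], [0.06, 2.58], [-1.02, 4.17], [0.09, 2.62], [-3.14, 3.14]. Speed limits (rad/s): [2.57, 2.57, 3.14, 3.14, 3.14, 3.14].

INTERFACE

Orientations are given as a rotation vector (axis times angle).
In Python, from station import ctrl, get_image, calibration, job gives the robot as it stands.
- The arm moves only by the tool jog_arm, never from a script. Its argument "deltas" is a list of rows, each a list of 3 entries, a list of its own where there are three numbers: the turn, a rotation vector about the tool's x, y, z in degrees, then the shift along the tool's x, y, z in m, then the finger opening in m, from 0 to 0.0854. In form: [[[ax, ay, az], [tx, ty, tz], gripper], ...]. A call has 1 to 12 rows; each row is the pose to reach, as a shift and turn from the pose commanded when the call began, along the tool's axes at that moment; what a row does not reach only later rows make up. A row lasts 1/12 s, in which the tool goes at most 41.7 mm and 7.16 degrees, less where a joint would pass 70% of its speed; a pose out of reach is approached as far as the arm can. A call with a gripper value outside its range is refused whole. The fingers move at their own pace and stop on an object; "squeeze" is the grip in N (left out, the last holds). Time passes only in rows, so rows that repeat a pose let the fingers close. It gives the time, the measured TCP pose, the force and the opening at its end, in the units of the state.
- ctrl.get_obs(): the state, without advancing time (a new reading comes with each control period).
- get_image(name): name is "scene" or "top" or "wrist"; returns the picture (480x640x3 uint8, red, green, blue); there is no depth.
- calibration(name): a dict with "mtx" (3x3 intrinsics, pixels), "k1" (the pictures are not rectified: a ray, as slopes to the right and down, at radius r is drawn at 1 + k1 r^2 times it, then the intrinsics apply), "origin" and "rotation" of the camera in the world; the wrist camera has in their place "tool_from_camera" (4x4, takes a point from camera to tool coordinates, whose origin is the TCP and whose axes are the tool frame's). Camera axes: x right, y up, looking along -z (the intrinsics and any distortion apply to the point x, -y, -z); pixel columns grow to the right and rows downward; lengths in m; the calibration is good to about 2 mm. A picture is of the moment at which its call begins: read the wrist's pose just before it. calibration takes no time and is no camera call.
- job.finish_job(): hands the job in, once; it reports no verdict.
The state is a dict: "t": time; "q": joint angles; "dq": joint speeds; "effort": joint torques, N m; "tool_pos": TCP position; "tool_rot": TCP orientation; "contact_force": force on the tool from outside, world axes, zero at the start; "wrist_torque": the same for the moment, N m; "opening": finger opening in m.
Only numpy, scipy, OpenCV 4.12 (cv2) and the standard library are available. Lean on these libraries where they do the work, as an engineer would, in place of code of your own. Each camera call takes 0.05 s, during which the arm holds its last target.

TASK

The angle gauge has toppled onto its back on the lab bench: first stand it upright on its foot on the bench. Then take it by its handle, set the underside of its foot on the crest of the uneven metal rest and rock it there until its swinging pointer settles on the index mark of its dial. Finish while holding it still like that, foot on the crest and pointer on the mark, so that a colleague can set a clamp to the same angle; do not let go, and leave the bottle, the tip box and the dish where they are.

Things in the scene. Friction and masses are not known exactly. Their poses are not given: they have to be found in the camera images.
- gauge: Angle gauge, loose, 0.28 to 0.43 kg, starts on its back, dial up, handle end towards the robot. Origin: centre of the foot's underside; z up when it stands, x out of the dial, y along foot width and handle. Foot 70 (x) by 80 (y) by 10 mm. Round dial drum: radius 48, axis along x, centre 65 mm above the underside, x from -14 to +6 (rim and pointer to +11). Centre of mass about 60 mm up.
- gauge_bar (a point): Centre of the gauge's handle, a round bar along y: 16 mm thick, 56 mm long with domed ends, 127 mm above the foot's underside on a neck 20 mm wide (y). At the start it lies about 11 mm above the bench. Pinched at its two domed ends, the gauge turns easily about the bar and hangs upright when lifted clear.
- pointer (a joint): Angle of the black pointer, a free pendulum: hangs plumb while the dial is upright, settling about a second after a movement. 0 = points to the foot (gauge's -z); positive = tip towards the gauge's +y. When the gauge's top leans towards its +y by an angle, it reads that angle. Leave it free.
- mark (a joint): Angle of the index mark, a small dark bar 4 by 12 mm at the lower rim of the dial, same zero and direction as the pointer. It is set between 0.13 and 0.33 rad, differs each time, and is clamped fast.
- pointer_tip (a point): Tip of the pointer, 34 mm from the dial centre.
- mark_tip (a point): Inner end of the index mark, 34 mm from the dial centre; the pointer's tip meets it when both joints read the same.
- rest: Uneven metal rest, fixed. Origin: centre of its underside. Block 80 (x) by 90 (y) by 36 mm high; along its x runs a round-backed crest (radius 14, 72 mm long, straight for 44) with its top 60 mm above the bench. Two lower knobs: top 43 mm high at y = +31, 40 mm high at y = -30. With its foot centred on the crest the gauge can lean about 0.45 rad either way.
- rest_crest (a point): Middle of the top line of the rest's crest, 60 mm above the bench; its frame is the rest's (crest line along x).
- bottle: Bystander: amber reagent bottle, 72 mm across, 150 mm high. Origin: centre of its underside.
- tipbox: Bystander: white pipette tip box with clear lid, 85 (x) by 120 (y) by 88 mm. Origin: centre of its underside.
- dish: Bystander: closed white culture dish, 90 mm across, 16 mm high. Origin: centre of its underside.
Things that resemble listed ones, but are neither listed nor needed, are in the scene too. What is shaped like the gauge but blue, red or yellow is not meant.

How it is judged:
By the outcome, as a careful person would: the job done as asked, in the order asked, and still so for the second after the job is handed in, while the arm keeps its last pose, push and grip.
It also fails if it takes over 58 s, if anything falls off the work surface, if the arm or the gripper's body presses on something with over 40 N, if the wrist force passes 120 N, or if a joint passes its speed limit or range.

## Working session

There is one attempt and no reset: what is moved stays moved. The work goes in short steps, Python scripts to look and compute and a tool call to move; the robot and the scene stay as the last step left them, time stands still between calls to the robot, and variables do not carry over. Pictures are saved under pics/ and viewed, and the job is handed in when it is done.

Besides the shell and the picture viewer there is one more tool, called after ">>>" in YAML: its name, and indented under it one key for each argument. jog_arm: Moves the arm, as the interface text tells. Its arguments: {"type":"object","properties":{"deltas":{"type":"array","items":{"type":"array"}},"squeeze":{"type":"number"}},"required":["deltas"]}

```bash
ls; mkdir -p pics
cat > h.py <<'E'
import numpy as np, cv2
from scipy.spatial.transform import Rotation as R
from station import ctrl, get_image, calibration, job
def snap(name,fn):
    o=ctrl.get_obs(); im=get_image(name); cv2.imwrite('pics/'+fn,cv2.cvtColor(im,cv2.COLOR_RGB2BGR)); return o,im
def cam(name,o=None):
    c=calibration(name)
    if name=='wrist':
        T=np.array(c['tool_from_camera']); Rt=R.from_rotvec(o['tool_rot']).as_matrix()
        return c, Rt@T[:3,3]+np.array(o['tool_pos']), Rt@T[:3,:3]
    Rm=np.array(c['rotation'])
    if Rm.shape!=(3,3): Rm=R.from_rotvec(Rm).as_matrix()
    return c,np.array(c['origin']),Rm
def ray(name,uv,o=None):
    c,p,Rm=cam(name,o); K=np.array(c['mtx']); 
    k=np.array([[[float(uv[0]),float(uv[1])]]])
    s=cv2.undistortPoints(k,K,np.array([c['k1'],0,0,0.]))[0,0]
    d=Rm@np.array([s[0],-s[1],-1.]); return p,d
def atz(name,uv,z,o=None):
    p,d=ray(name,uv,o); return p+d*(z-p[2])/d[2]
def proj(name,P,o=None):
    c,p,Rm=cam(name,o); K=np.array(c['mtx']); q=Rm.T@(np.array(P)-p); s=np.array([q[0],-q[1]])/-q[2]
    s=s*(1+c['k1']*s@s); return K[:2,:2]@s+K[:2,2]
def tri(l):
    A=np.zeros((3,3));b=np.zeros(3)
    for p,d in l:
        d=d/np.linalg.norm(d);M=np.eye(3)-np.outer(d,d);A+=M;b+=M@p
    return np.linalg.solve(A,b)
E
python3 - <<'E'
from h import *
for n in ['scene','top','wrist']: snap(n,n+'0.png')
for n in ['scene','top','wrist']: print(calibration(n))
print(ctrl.get_obs())
E
```

```text
pics
{'mtx': array([[486.33304788,   0.        , 321.69545705],
       [  0.        , 486.33304788, 237.60526454],
       [  0.        ,   0.        ,   1.        ]]), 'k1': -0.08346755846777108, 'origin': array([ 1.54155719, -0.41128789,  1.04339106]), 'rotation': array([0.72187743, 0.46425742, 1.098006  ])}
{'mtx': array([[581.16383765,   0.        , 315.42757356],
       [  0.        , 581.16383765, 238.75198492],
       [  0.        ,   0.        ,   1.        ]]), 'k1': -0.16509662140215273, 'origin': array([ 0.49192281, -0.01330839,  1.71045389]), 'rotation': array([ 0.05380649, -0.03634239, -1.55808304])}
{'mtx': array([[340.91715323,   0.        , 317.00701013],
       [  0.        , 340.91715323, 238.61767219],
       [  0.        ,   0.        ,   1.        ]]), 'k1': -0.021565941155317167, 'tool_from_camera': array([[ 9.99999766e-01,  6.72800613e-04, -1.23189289e-04,
        -9.37546866e-05],
       [ 6.03996863e-04, -9.53132340e-01, -3.02553099e-01,
        -7.83034394e-02],
       [-3.20973606e-04,  3.02552954e-01, -9.53132523e-01,
        -1.44053449e-01],
       [ 0.00000000e+00,  0.00000000e+00,  0.00000000e+00,
         1.00000000e+00]])}
{'t': 0.15, 'q': array([-1.40501893e+00,  5.32199582e-02,  1.61402082e+00, -8.20532084e-06,
        1.47600257e+00, -1.19012684e-01]), 'dq': array([-0.00028739, -0.00197694, -0.0054342 , -0.00079027,  0.00092389,
        0.00021127]), 'effort': array([-6.07018901e-04, -3.94244206e+01, -3.70722914e+01, -1.57944155e-04,
        4.64903482e-03, -1.25022177e-05]), 'tool_pos': array([ 0.17550409, -0.59932618,  0.23031107]), 'tool_rot': array([-2.51330548e+00,  1.88302269e+00,  1.88400630e-03]), 'contact_force': array([-0.58857654,  0.78295715, -0.21096719]), 'wrist_torque': array([-0.00102818,  0.01781768,  0.06118748]), 'opening': 0.08549077966197338}
```

View pics/scene0.png

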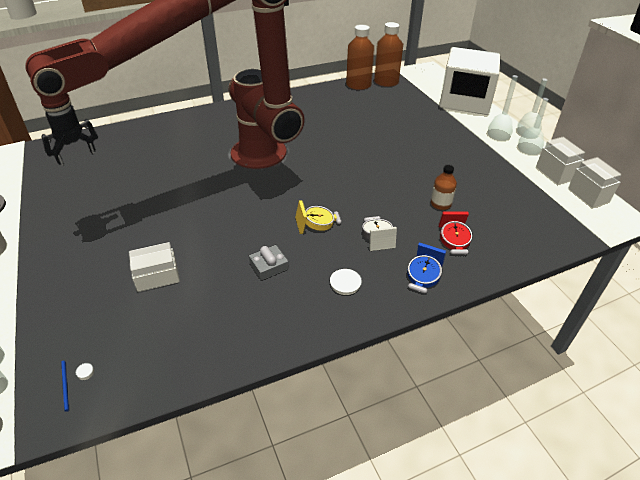

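View pics/top0.png

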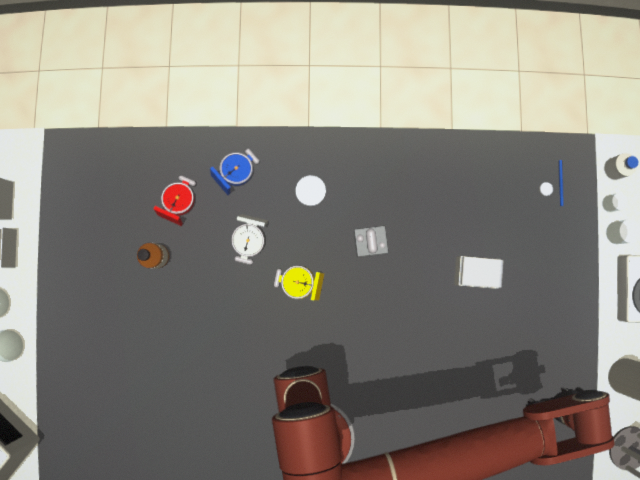

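View pics/wrist0.png

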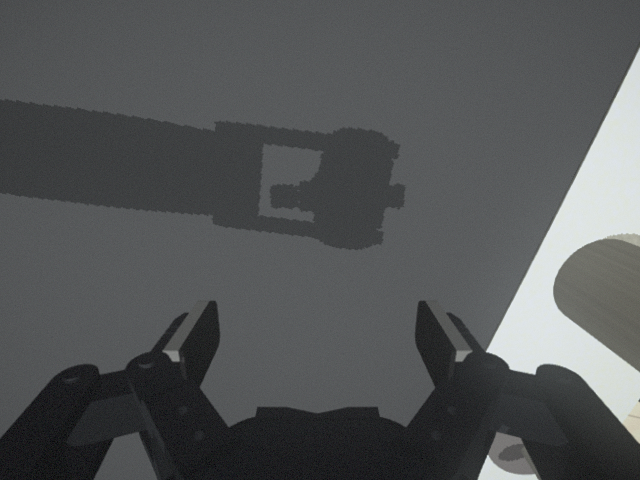

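Run:
```python
from h import *
for n,(a,b,c,d),s in [('top',(215,200,400,300),4),('scene',(240,180,420,300),4)]:
    im=cv2.imread(f'pics/{n}0.png')[b:d,a:c]; cv2.imwrite(f'pics/{n}0z.png',cv2.resize(im,None,fx=s,fy=s,interpolation=cv2.INTER_CUBIC))
```

```text
(no output)
```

View pics/top0z.png

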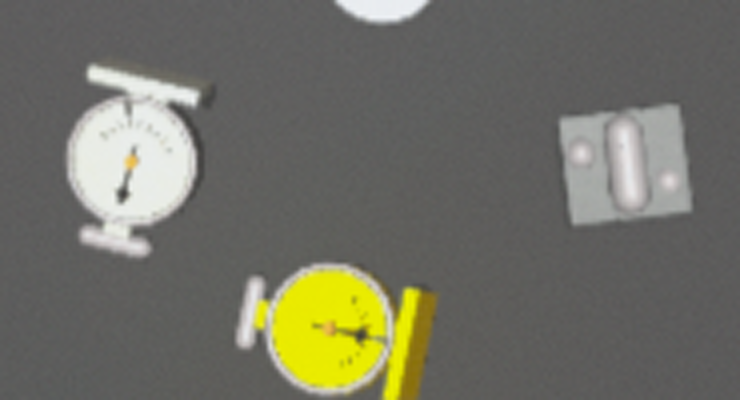

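View pics/scene0z.png

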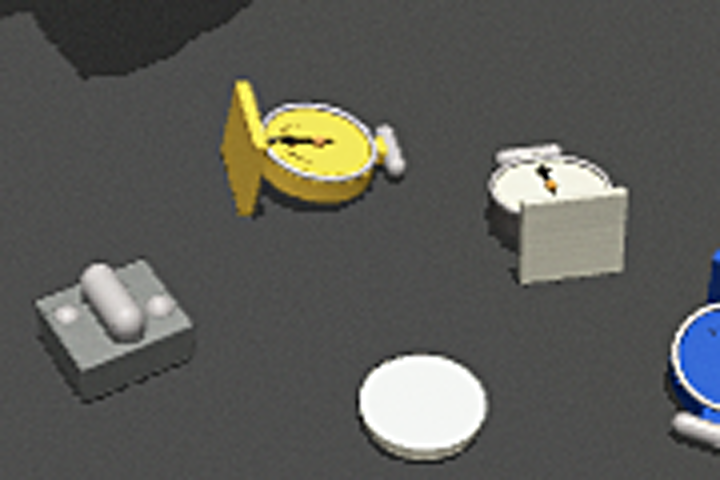

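Run:
```python
from h import *
z=lambda u,v:(215+(u-1.5)/4,200+(v-1.5)/4)
pr=lambda n,p:print(n,np.round(p,4))
a=atz('top',z(83,234),.011);b=atz('top',z(147,248),.011);pr('barL',a);pr('barR',b);pr('bar',(a+b)/2)
pr('dial',atz('top',z(132,160),.02));
f1=atz('top',z(88,72),.075);f2=atz('top',z(200,98),.075);pr('f',f1);pr('f',f2)
c=atz('top',z(627,163),.06);pr('crest',c)
pr('c1',atz('top',z(625,122),.055));pr('c2',atz('top',z(630,204),.055))
cs=[atz('top',z(*q),.036) for q in [(560,117),(679,104),(691,213),(573,225)]]
for q in cs: pr('blk',q)
pr('mid',sum(cs)/4)
e=(cs[0]+cs[1]-cs[2]-cs[3]); print('yaw rest',np.degrees(np.arctan2(e[1],e[0])))
e=(cs[0]+cs[3]-cs[1]-cs[2]); print('yaw rest',np.degrees(np.arctan2(e[1],e[0]))-90)
e=a-b; print('yaw gauge y',np.degrees(np.arctan2(e[1],e[0]))-90)
e=f1-f2; print('yaw gauge foot',np.degrees(np.arctan2(e[1],e[0]))-90)
o=ctrl.get_obs(); print(R.from_rotvec(o['tool_rot']).as_matrix().round(3))
```

```text
barL [0.5298 0.2407 0.011 ]
barR [0.5202 0.1932 0.011 ]
bar [0.525 0.217 0.011]
dial [0.5842 0.2043 0.02  ]
f [0.6433 0.2299 0.075 ]
f [0.6257 0.1498 0.075 ]
crest [ 0.5841 -0.1536  0.06  ]
c1 [ 0.6137 -0.1524  0.055 ]
c2 [ 0.5551 -0.1564  0.055 ]
blk [ 0.6181 -0.1069  0.036 ]
blk [ 0.6286 -0.1931  0.036 ]
blk [ 0.5498 -0.2022  0.036 ]
blk [ 0.5402 -0.117   0.036 ]
mid [ 0.5842 -0.1548  0.036 ]
yaw rest 6.987513732537458
yaw rest 6.694180494739385
yaw gauge y -11.45887176528177
yaw gauge foot -12.421730366825116
[[ 0.281 -0.96  -0.   ]
 [-0.96  -0.281  0.002]
 [-0.002 -0.    -1.   ]]
```

```bash
cat >> h.py <<'E'
def mat(yaw):  # tool pointing down, tool x = -gauge y for gauge yaw (deg), camera on the dial side
    y=np.radians(yaw); gx=np.array([np.cos(y),np.sin(y),0]); gy=np.array([-np.sin(y),np.cos(y),0])
    return np.column_stack([-gy,-gx,[0,0,-1]])
def delta(T,Rm=None,cmd=None):
    o=ctrl.get_obs(); p,r=(o['tool_pos'],R.from_rotvec(o['tool_rot']).as_matrix()) if cmd is None else cmd
    s=r.T@(np.array(T)-p); t=np.zeros(3) if Rm is None else np.degrees(R.from_matrix(r.T@Rm).as_rotvec())
    print('turn',t.round(2),'shift',s.round(4)); return t,s
def st():
    o=ctrl.get_obs(); print('t',o['t'],'pos',np.round(o['tool_pos'],4)); r=R.from_rotvec(o['tool_rot']).as_matrix(); print(r.round(3)); print('F',np.round(o['contact_force'],2),'tau',np.round(o['wrist_torque'],2),'op',o['opening'],'q',np.round(o['q'],2)); return o,r
E
python3 - <<'E'
from h import *
delta([0.52,0.217,0.23],mat(-12))
delta([0.52,0.217,0.12],mat(-12))
E
```

```text
turn [1.000e-02 9.000e-02 2.832e+01] shift [-0.6867 -0.56    0.0015]
turn [1.000e-02 9.000e-02 2.832e+01] shift [-0.6865 -0.56    0.1115]
```

>>> jog_arm:
  deltas:
    - [[0,0,28.3],[-0.687,-0.56,0],0.085]
    - [[0,0,28.3],[-0.687,-0.56,0],0.085]
    - [[0,0,28.3],[-0.687,-0.56,0],0.085]
    - [[0,0,28.3],[-0.687,-0.56,0],0.085]
    - [[0,0,28.3],[-0.687,-0.56,0],0.085]
    - [[0,0,28.3],[-0.687,-0.56,0],0.085]
    - [[0,0,28.3],[-0.687,-0.56,0],0.085]
    - [[0,0,28.3],[-0.687,-0.56,0],0.085]
    - [[0,0,28.3],[-0.687,-0.56,0],0.085]
    - [[0,0,28.3],[-0.687,-0.56,0],0.085]
    - [[0,0,28.3],[-0.687,-0.56,0],0.085]
    - [[0,0,28.3],[-0.687,-0.56,0],0.085]

```text
t: 1.15
tool_pos: [0.37, -0.1371, 0.2312]
tool_rot: [-1.977, 2.441, -0.001]
contact_force: [1.1, -0.6, 0.4]
opening: 0.0845
```

Run:
```python
from h import *
st()
delta([0.515,0.217,0.13],mat(-12))
```

```text
t 1.15 pos [ 0.37   -0.1371  0.2312]
[[-0.208 -0.978  0.001]
 [-0.978  0.208 -0.   ]
 [ 0.    -0.001 -1.   ]]
F [ 1.13 -0.64  0.37] tau [ 0.04 -0.   -0.01] op 0.0844922754701663 q [-0.54 -0.55  2.11  0.    1.58  1.24]
turn [-0.05 -0.01 -0.02] shift [-0.3766 -0.068   0.1012]
```

>>> jog_arm:
  deltas:
    - [[0,0,0],[-0.377,-0.068,0.03],0.085]
    - [[0,0,0],[-0.377,-0.068,0.1],0.085]
    - [[0,0,0],[-0.377,-0.068,0.1],0.085]
    - [[0,0,0],[-0.377,-0.068,0.1],0.085]
    - [[0,0,0],[-0.377,-0.068,0.1],0.085]
    - [[0,0,0],[-0.377,-0.068,0.1],0.085]
    - [[0,0,0],[-0.377,-0.068,0.1],0.085]
    - [[0,0,0],[-0.377,-0.068,0.1],0.085]
    - [[0,0,0],[-0.377,-0.068,0.1],0.085]
    - [[0,0,0],[-0.377,-0.068,0.1],0.085]
    - [[0,0,0],[-0.377,-0.068,0.1],0.085]
    - [[0,0,0],[-0.377,-0.068,0.1],0.085]

```text
t: 2.15
tool_pos: [0.5141, 0.2163, 0.1302]
tool_rot: [1.979, -2.437, -0.001]
contact_force: [0.7, -0.0, 0.7]
opening: 0.0848
```

Run:
```python
from h import *
st()
snap('wrist','w1.png')
```

```text
t 2.15 pos [0.5141 0.2163 0.1302]
[[-0.206 -0.979 -0.002]
 [-0.979  0.206 -0.001]
 [ 0.001  0.002 -1.   ]]
F [ 0.73 -0.04  0.71] tau [-0.02  0.   -0.02] op 0.08478082570243606 q [ 0.27 -0.02  1.86 -0.    1.3   2.04]
```

View pics/w1.png

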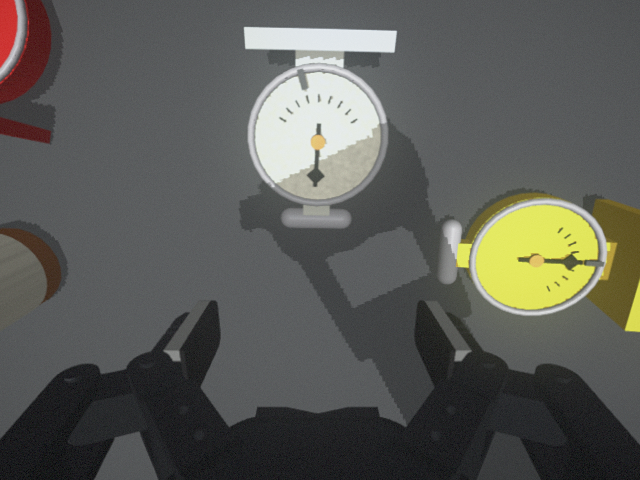

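Run:
```python
from h import *
im=cv2.imread('pics/w1.png')[20:235,235:400]; cv2.imwrite('pics/w1z.png',cv2.resize(im,None,fx=2.7,fy=2.7,interpolation=cv2.INTER_CUBIC))
im=cv2.imread('pics/w1.png')[60:160,260:380]; cv2.imwrite('pics/w1y.png',cv2.resize(im,None,fx=6,fy=6,interpolation=cv2.INTER_CUBIC))
```

```text
(no output)
```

View pics/w1z.png

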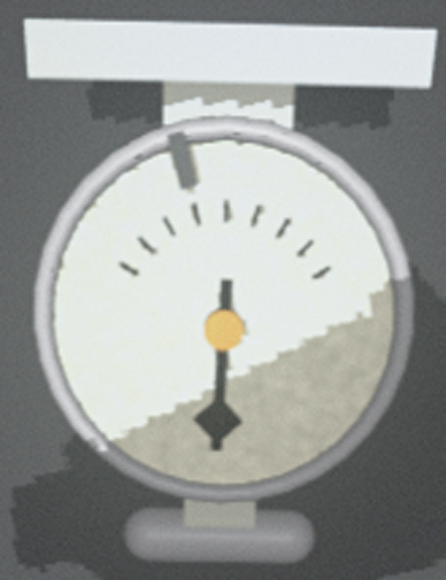

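View pics/w1y.png

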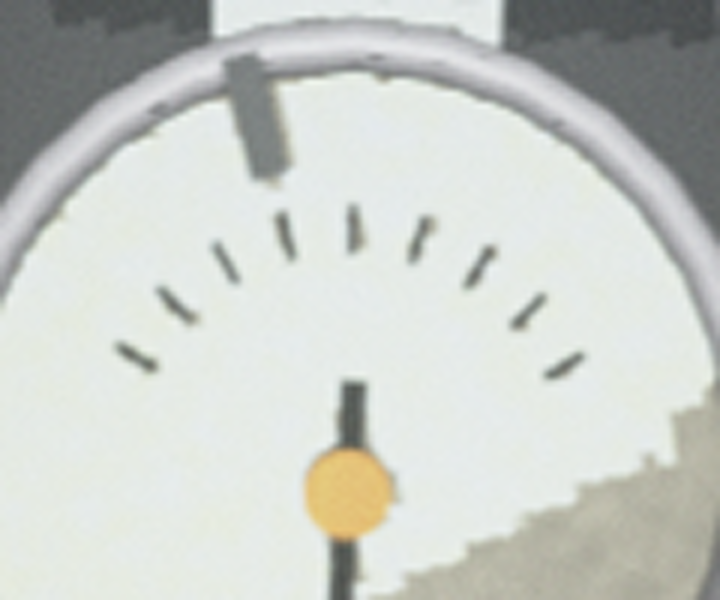

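```bash
cat > fit.py <<'E'
from h import *
from scipy.optimize import least_squares
o=ctrl.get_obs()
Z=lambda u,v:np.array([235+(u+.5)/2.7-.5,20+(v+.5)/2.7-.5]); Y=lambda u,v:np.array([260+(u+.5)/6-.5,60+(v+.5)/6-.5])
def feats(m): 
    mk=lambda r:(8,r*np.sin(m),65-r*np.cos(m))
    return [((35,40,0),Z(25,20)),((35,-40,0),Z(436,30)),((35,-40,10),Z(430,87)),((35,40,10),Z(27,78)),
    ((0,28,127),Z(124,533)),((0,-28,127),Z(315,540)),((10,0,65),Y(348,493)),((8,34*np.sin(m),65-34*np.cos(m)),Y(270,178)),((8,46*np.sin(m),65-46*np.cos(m)),Y(243,58))]
def pose(p):
    bx,by,yaw,tilt,m=p[:5]
    Rm=R.from_euler('z',yaw).as_matrix()@R.from_euler('y',-(np.pi/2-0)+tilt).as_matrix()
    return Rm,np.array([bx,by,.011])
def res(p):
    Rm,b=pose(p); r=[]
    for P,uv in feats(p[4]):
        r.append(proj('wrist',b+Rm@(np.array(P)-[0,0,127])/1000,o)-uv)
    return np.concatenate(r)
best=None
for t0 in (-.186,.186):
    s=least_squares(res,[.525,.217,-.21,t0,.2],loss='soft_l1'); print(s.cost,s.x.round(4)); print(res(s.x).reshape(-1,2).round(1).tolist())
E
python3 fit.py
```

```text
2.8942391291931964 [ 0.5266  0.2141 -0.2293 -0.2048  0.2657]
[[0.4, 0.5], [-0.5, 0.3], [-0.6, 0.4], [1.1, 0.4], [0.2, -0.8], [-0.2, -2.0], [0.0, -0.3], [0.2, -0.3], [-0.3, -0.4]]
2.8942391291890956 [ 0.5266  0.2141 -0.2293 -0.2048  0.2657]
[[0.4, 0.5], [-0.5, 0.3], [-0.6, 0.4], [1.1, 0.4], [0.2, -0.8], [-0.2, -2.0], [0.0, -0.3], [0.2, -0.3], [-0.3, -0.4]]
```

Run:
```python
from h import *
delta([0.5266,0.2141,0.004],mat(-13.1))
```

```text
turn [ 0.06 -0.05  1.16] shift [-0.0013 -0.0125  0.1268]
```

>>> jog_arm:
  deltas:
    - [[0,0,1.2],[-0.001,-0.0125,0.03],0.085]
    - [[0,0,1.2],[-0.001,-0.0125,0.065],0.085]
    - [[0,0,1.2],[-0.001,-0.0125,0.095],0.085]
    - [[0,0,1.2],[-0.001,-0.0125,0.115],0.085]
    - [[0,0,1.2],[-0.001,-0.0125,0.122],0.085]
    - [[0,0,1.2],[-0.001,-0.0125,0.126],0.085]
    - [[0,0,1.2],[-0.001,-0.0125,0.126],0.085]

```text
t: 2.78
tool_pos: [0.5274, 0.2133, 0.0058]
tool_rot: [-1.95, 2.462, -0.0]
contact_force: [0.4, 0.3, -0.3]
opening: 0.0851
```

Run:
```python
from h import *
st()
snap('wrist','w2.png')
```

```text
t 2.7833 pos [0.5274 0.2133 0.0058]
[[-0.229 -0.973  0.001]
 [-0.973  0.229  0.   ]
 [-0.    -0.    -1.   ]]
F [ 0.39  0.27 -0.34] tau [ 0.03  0.02 -0.04] op 0.08508448981266183 q [ 0.25  0.17  1.89 -0.    1.08  2.06]
```

View pics/w2.png

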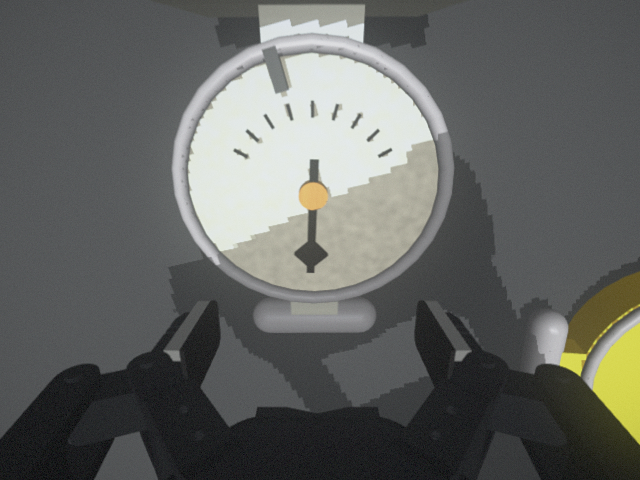

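Run:
```python
from h import *
o,r=st(); p=o['tool_pos']
for z in (0,-.007,-.013,-.019):
  print(z,[proj('wrist',p+r@np.array([sx*.0425,y,z]),o).round(0).tolist() for sx in(-1,1) for y in (-.011,.011)])
im=cv2.imread('pics/w2.png')[290:400,140:500]; cv2.imwrite('pics/w2z.png',cv2.resize(im,None,fx=2.2,fy=2.2,interpolation=cv2.INTER_CUBIC))
```

```text
t 2.8333 pos [0.5282 0.2137 0.0068]
[[-0.229 -0.973  0.002]
 [-0.973  0.229  0.   ]
 [-0.001 -0.002 -1.   ]]
F [ 0.29 -0.8   0.45] tau [ 0.02 -0.04  0.04] op 0.0848996939828463 q [ 0.25  0.17  1.89 -0.    1.08  2.06]
0 [[226.0, 283.0], [230.0, 324.0], [410.0, 283.0], [406.0, 324.0]]
-0.007 [[222.0, 290.0], [226.0, 333.0], [414.0, 289.0], [410.0, 332.0]]
-0.013 [[219.0, 296.0], [223.0, 340.0], [418.0, 296.0], [413.0, 340.0]]
-0.019 [[215.0, 303.0], [219.0, 348.0], [422.0, 302.0], [417.0, 348.0]]
```

View pics/w2z.png

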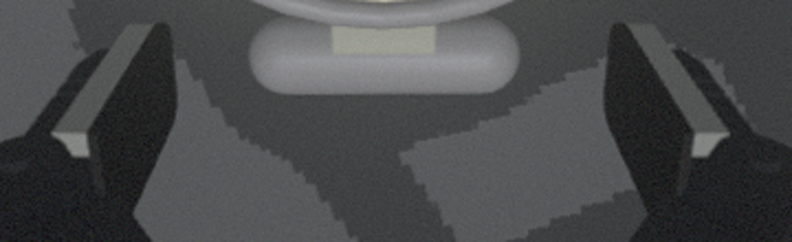

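>>> jog_arm:
  deltas:
    - [[0,0,0],[0,0.001,0.006],0.07]
    - [[0,0,0],[0,0.001,0.008],0.06]
    - [[0,0,0],[0,0.001,0.008],0.045]
    - [[0,0,0],[0,0.001,0.008],0.045]
    - [[0,0,0],[0,0.001,0.008],0.045]
    - [[0,0,0],[0,0.001,0.008],0.045]
    - [[0,0,0],[0,0.001,0.008],0.045]
    - [[0,0,0],[0,0.001,0.008],0.045]
  squeeze: 30

```text
t: 3.5
tool_pos: [0.5265, 0.214, -0.0019]
tool_rot: [-1.952, 2.461, -0.001]
contact_force: [-2.0, -2.8, 5.7]
opening: 0.0532
```

Run:
```python
from h import *
st()
snap('wrist','w3.png')
```

```text
t 3.5 pos [ 0.5265  0.214  -0.0019]
[[-0.228 -0.974  0.   ]
 [-0.974  0.228 -0.   ]
 [ 0.    -0.001 -1.   ]]
F [-1.97 -2.81  5.72] tau [-0.43  0.4  -0.02] op 0.053162507761639125 q [ 0.26  0.18  1.9  -0.    1.06  2.06]
```

View pics/w3.png

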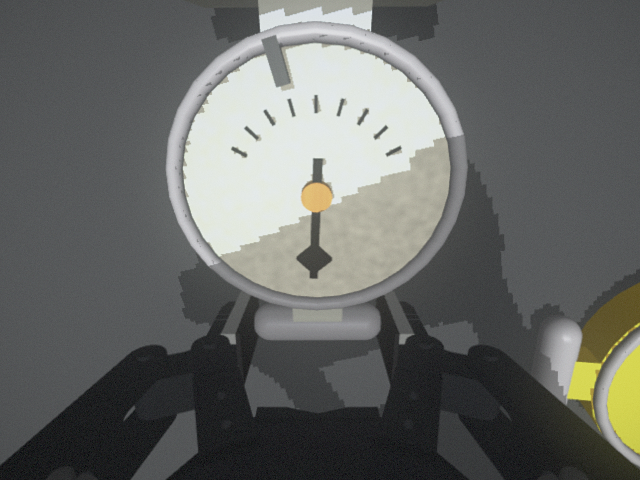

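Run:
```python
from h import *
im=cv2.imread('pics/w3.png')[280:400,180:450]; cv2.imwrite('pics/w3z.png',cv2.resize(im,None,fx=2.9,fy=2.9,interpolation=cv2.INTER_CUBIC))
o,r=st(); p=o['tool_pos']
for z in (0,-.005,-.010,-.015):
  print(z,[proj('wrist',p+r@np.array([sx*.0266,y,z]),o).round(0).tolist() for sx in(-1,1) for y in (-.011,.011)])
```

```text
t 3.55 pos [ 0.5265  0.214  -0.0019]
[[-0.228 -0.974  0.   ]
 [-0.974  0.228 -0.   ]
 [ 0.    -0.001 -1.   ]]
F [-2.71 -1.93  6.43] tau [-0.4   0.38  0.01] op 0.05335296868249857 q [ 0.26  0.18  1.9  -0.    1.06  2.06]
0 [[261.0, 283.0], [263.0, 324.0], [376.0, 283.0], [373.0, 324.0]]
-0.005 [[259.0, 288.0], [261.0, 330.0], [377.0, 287.0], [375.0, 330.0]]
-0.01 [[257.0, 293.0], [260.0, 336.0], [379.0, 293.0], [377.0, 336.0]]
-0.015 [[255.0, 298.0], [258.0, 343.0], [381.0, 298.0], [378.0, 343.0]]
```

View pics/w3z.png

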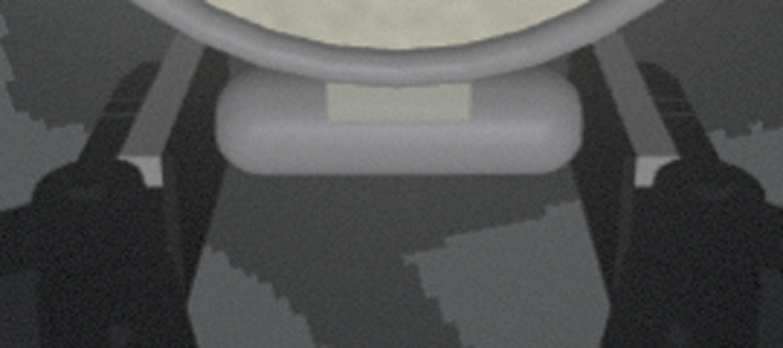

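>>> jog_arm:
  deltas:
    - [[0,0,0],[0,0,-0.005],0.045]
    - [[0,0,0],[0,0,-0.012],0.045]
    - [[0,0,0],[0,0,-0.02],0.045]
    - [[0,0,0],[0,0,-0.03],0.045]
    - [[0,0,0],[0,0,-0.04],0.045]
    - [[0,0,0],[0,0,-0.04],0.045]

```text
t: 4.05
tool_pos: [0.5277, 0.2147, 0.0403]
tool_rot: [-1.949, 2.459, -0.002]
contact_force: [0.1, -0.5, -1.1]
opening: 0.0533
```

Run:
```python
from h import *
st()
snap('wrist','w4.png')
```

```text
t 4.05 pos [0.5277 0.2147 0.0403]
[[-0.228 -0.974  0.004]
 [-0.974  0.228  0.001]
 [-0.002 -0.003 -1.   ]]
F [ 0.06 -0.47 -1.1 ] tau [0.01 0.2  0.  ] op 0.053263173668764846 q [0.26 0.12 1.89 0.   1.14 2.06]
```

View pics/w4.png

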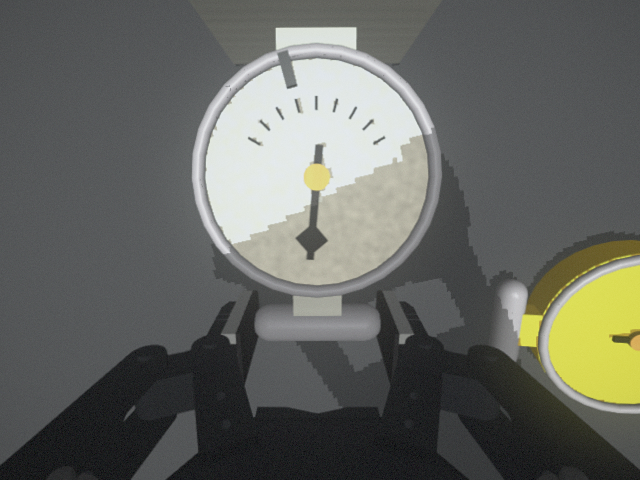

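>>> jog_arm:
  deltas:
    - [[0,0,0],[0,0,-0.01],0.045]
    - [[0,0,0],[0,0,-0.02],0.045]
    - [[0,0,0],[0,0,-0.03],0.045]
    - [[0,0,0],[0,0,-0.04],0.045]
    - [[0,0,0],[0,0,-0.05],0.045]
    - [[0,0,0],[0,0,-0.06],0.045]
    - [[0,0,0],[0,0,-0.07],0.045]
    - [[0,0,0],[0,0,-0.08],0.045]
    - [[0,0,0],[0,0,-0.09],0.045]
    - [[0,0,0],[0,0,-0.1],0.045]
    - [[0,0,0],[0,0,-0.11],0.045]
    - [[0,0,0],[0,0,-0.115],0.045]

```text
t: 5.1
tool_pos: [0.5269, 0.2143, 0.1542]
tool_rot: [-1.951, 2.46, -0.002]
contact_force: [1.0, 0.4, -3.7]
opening: 0.0536
```

>>> jog_arm:
  deltas:
    - [[0,0,0],[0,0,0],0.045]
    - [[0,0,0],[0,0,0],0.045]
    - [[0,0,0],[0,0,0],0.045]
    - [[0,0,0],[0,0,0],0.045]
    - [[0,0,0],[0,0,0],0.045]
    - [[0,0,0],[0,0,0],0.045]

```text
t: 5.6
tool_pos: [0.5259, 0.2141, 0.1517]
tool_rot: [1.951, -2.461, -0.001]
contact_force: [-0.6, 0.4, -3.5]
opening: 0.053
```

Run:
```python
from h import *
st()
snap('wrist','w5.png'); _,im=snap('scene','s5.png')
cv2.imwrite('pics/s5z.png',cv2.resize(cv2.imread('pics/s5.png')[130:280,290:490],None,fx=4,fy=4,interpolation=cv2.INTER_CUBIC))
```

```text
t 5.6 pos [0.5259 0.2141 0.1517]
[[-0.228 -0.974 -0.001]
 [-0.974  0.228 -0.   ]
 [ 0.     0.001 -1.   ]]
F [-0.58  0.41 -3.49] tau [-0.08 -0.01  0.02] op 0.052998297141119234 q [ 0.26 -0.02  1.82 -0.    1.34  2.06]
```

View pics/w5.png

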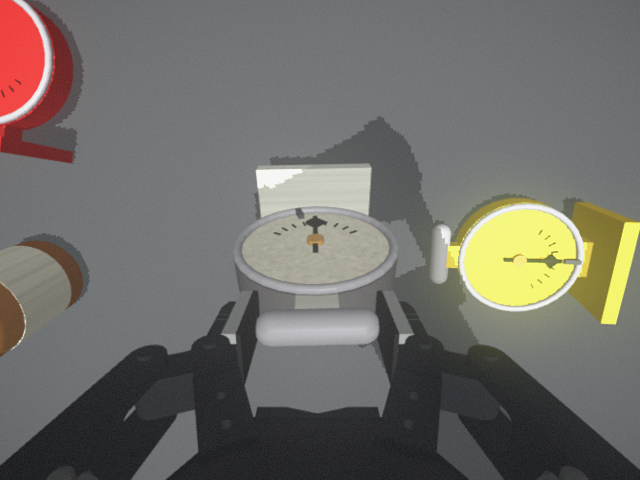

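View pics/s5z.png

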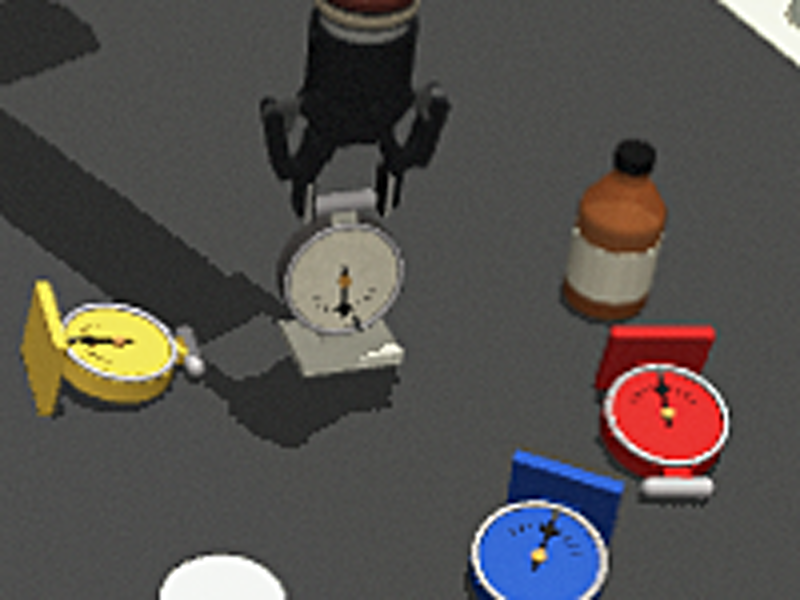

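>>> jog_arm:
  deltas:
    - [[0,0,0],[0,0,0.008],0.045]
    - [[0,0,0],[0,0,0.016],0.045]
    - [[0,0,0],[0,0,0.024],0.045]
    - [[0,0,0],[0,0,0.03],0.045]
    - [[0,0,0],[0,0,0.033],0.045]
    - [[0,0,0],[0,0,0.035],0.045]
    - [[0,0,0],[0,0,0.036],0.045]
    - [[0,0,0],[0,0,0.037],0.045]
    - [[0,0,0],[0,0,0.037],0.045]

```text
t: 6.45
tool_pos: [0.53, 0.2147, 0.1199]
tool_rot: [-1.947, 2.456, -0.007]
contact_force: [1.6, -0.4, 10.4]
opening: 0.0529
```

Run:
```python
from h import *
st()
snap('wrist','w6.png'); _,im=snap('scene','s6.png')
cv2.imwrite('pics/s6z.png',cv2.resize(cv2.imread('pics/s6.png')[150:260,320:430],None,fx=5,fy=5,interpolation=cv2.INTER_CUBIC))
```

```text
t 6.45 pos [0.53   0.2147 0.1199]
[[-0.228 -0.974  0.009]
 [-0.974  0.228  0.001]
 [-0.003 -0.008 -1.   ]]
F [ 1.58 -0.39 10.43] tau [-0.2  -0.06 -0.02] op 0.052943339121145606 q [ 0.26  0.02  1.84 -0.    1.27  2.06]
```

View pics/s6z.png

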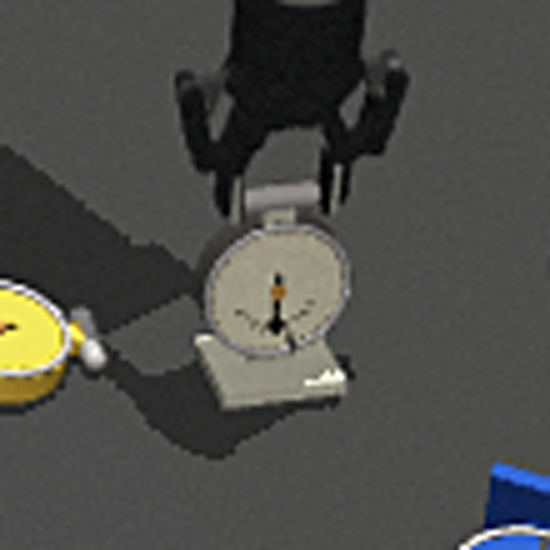

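View w6.

View pics/w6.png

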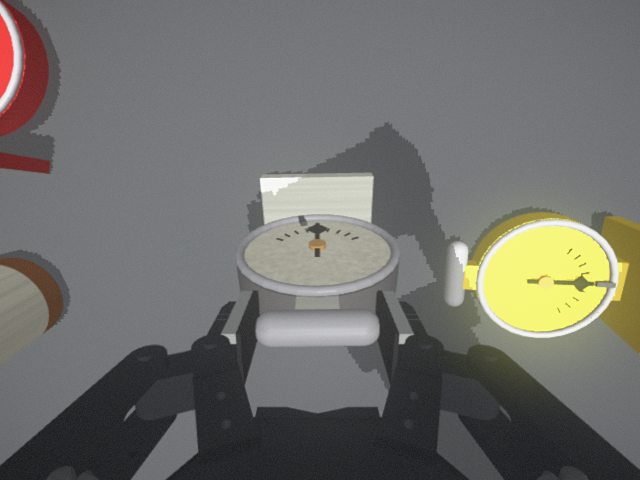

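>>> jog_arm:
  deltas:
    - [[0,0,0],[0,0,-0.002],0.045]
    - [[0,0,0],[0,0,-0.004],0.045]
    - [[0,0,0],[0,0,-0.004],0.056]
    - [[0,0,0],[0,0,-0.004],0.066]
    - [[0,0,0],[0,0,-0.004],0.08]
    - [[0,0,0],[0,0,-0.004],0.08]
    - [[0,0,0],[0,0,-0.004],0.08]
    - [[0,0,0],[0,0,-0.004],0.08]

```text
t: 7.22
tool_pos: [0.526, 0.2141, 0.119]
tool_rot: [1.951, -2.461, -0.0]
contact_force: [-0.6, 0.6, 0.4]
opening: 0.08
```

Run:
```python
from h import *
st()
snap('wrist','w7.png'); _,im=snap('scene','s7.png')
cv2.imwrite('pics/s7z.png',cv2.resize(cv2.imread('pics/s7.png')[150:260,320:430],None,fx=5,fy=5,interpolation=cv2.INTER_CUBIC))
```

```text
t 7.2167 pos [0.526  0.2141 0.119 ]
[[-0.228 -0.974 -0.   ]
 [-0.974  0.228 -0.   ]
 [ 0.     0.    -1.   ]]
F [-0.57  0.63  0.45] tau [-0.03  0.03 -0.03] op 0.07995879049671781 q [ 0.26  0.01  1.85 -0.    1.28  2.06]
```

View pics/s7z.png

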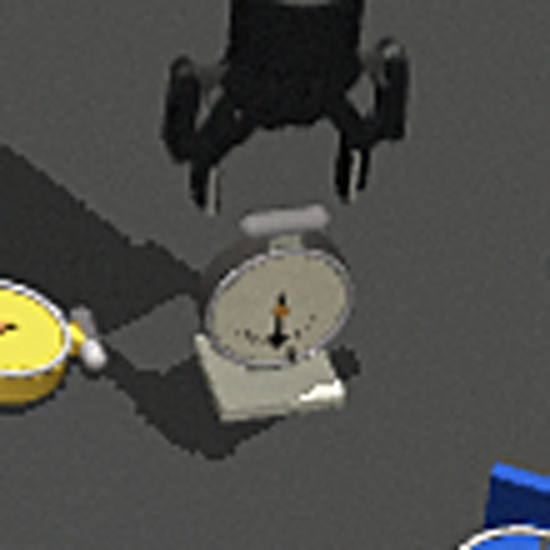

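View pics/w7.png

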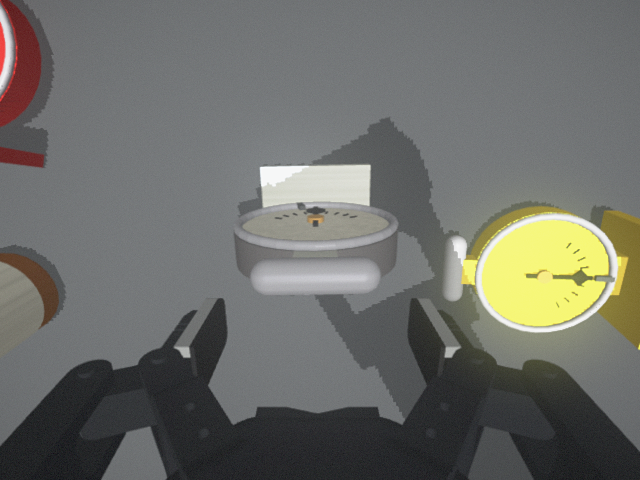

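```bash
cat > fit7.py <<'E'
from h import *
o=ctrl.get_obs()
im=cv2.imread('pics/w7.png')[150:310,220:410]; cv2.imwrite('pics/w7z.png',cv2.resize(im,None,fx=4,fy=4,interpolation=cv2.INTER_CUBIC))
b=atz('wrist',(316,276),.127,o); print('bar',b.round(4))
l=atz('wrist',(251,276),.127,o);r_=atz('wrist',(382,276),.127,o);print(l.round(4),r_.round(4),np.linalg.norm(l-r_))
e=l-r_; yaw=np.degrees(np.arctan2(e[1],e[0]))-90; print(yaw)
c,p,_=cam('wrist',o); print('cam',p)
delta([b[0],b[1],.110],mat(-13))
E
python3 fit7.py
```

```text
bar [0.5437 0.211  0.127 ]
[0.5502 0.2385 0.127 ] [0.5371 0.183  0.127 ] 0.05695935763877212
-13.222209347559115
cam [0.60231339 0.19677135 0.26321233]
turn [ 0.01 -0.01 -0.18] shift [-0.0009 -0.0179  0.0092]
```

View pics/w7z.png

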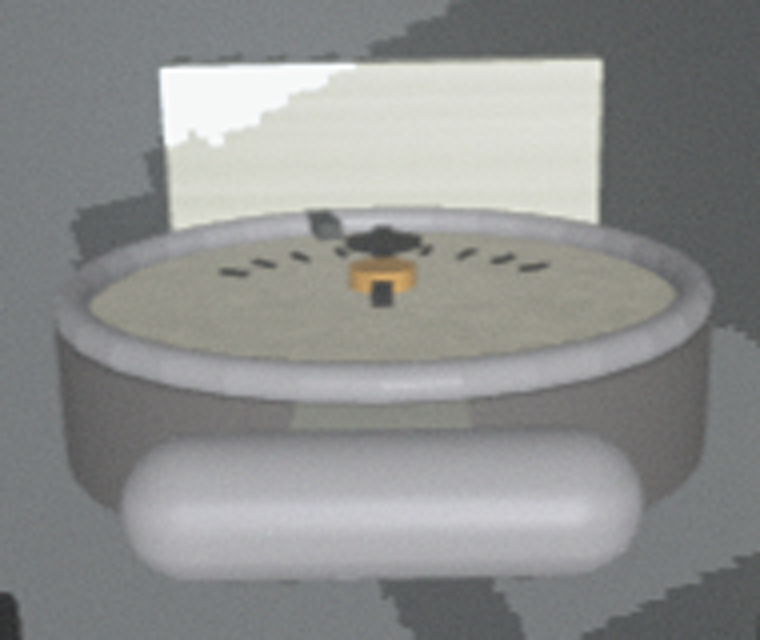

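>>> jog_arm:
  deltas:
    - [[0,0,0],[-0.001,-0.009,0.002],0.08]
    - [[0,0,0],[-0.001,-0.018,0.006],0.08]
    - [[0,0,0],[-0.001,-0.018,0.009],0.07]
    - [[0,0,0],[-0.001,-0.018,0.009],0.062]
    - [[0,0,0],[-0.001,-0.018,0.009],0.058]
    - [[0,0,0],[-0.001,-0.018,0.009],0.045]
    - [[0,0,0],[-0.001,-0.018,0.009],0.045]
    - [[0,0,0],[-0.001,-0.018,0.009],0.045]
    - [[0,0,0],[-0.001,-0.018,0.009],0.045]
    - [[0,0,0],[-0.001,-0.018,0.009],0.045]
  squeeze: 50

```text
t: 8.15
tool_pos: [0.5441, 0.211, 0.1105]
tool_rot: [-1.952, 2.461, -0.001]
contact_force: [1.0, -2.0, -0.1]
opening: 0.0528
```

Run:
```python
from h import *
st()
snap('wrist','w8.png')
```

```text
t 8.15 pos [0.5441 0.211  0.1105]
[[-0.228 -0.974  0.001]
 [-0.974  0.228 -0.   ]
 [-0.    -0.001 -1.   ]]
F [ 0.97 -2.03 -0.11] tau [-0.14 -0.14 -0.06] op 0.052831718922190525 q [ 0.24  0.06  1.82 -0.    1.27  2.04]
```

View pics/w8.png

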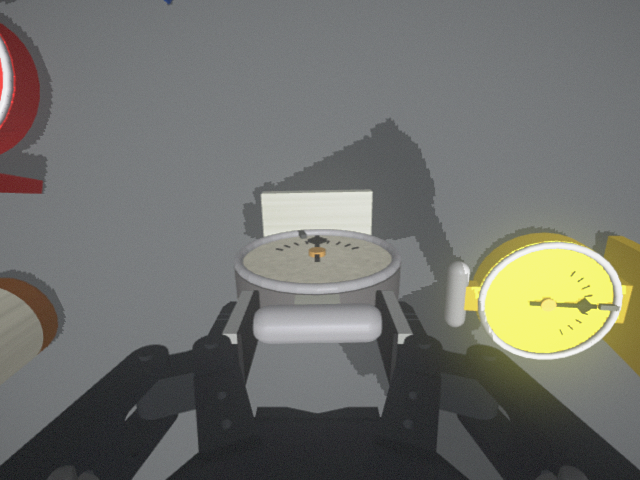

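Run:
```python
from h import *
delta([.47,-.165,.26],mat(7))
```

```text
turn [ -0.03  -0.   -20.18] shift [ 0.383  -0.0137 -0.1495]
```

>>> jog_arm:
  deltas:
    - [[0,0,0],[0,0,-0.01],0.045]
    - [[0,0,0],[0,0,-0.03],0.045]
    - [[0,0,0],[0,0,-0.06],0.045]
    - [[0,0,0],[0,0,-0.09],0.045]
    - [[0,0,-2],[0.02,-0.001,-0.12],0.045]
    - [[0,0,-4],[0.05,-0.002,-0.14],0.045]
    - [[0,0,-6],[0.08,-0.004,-0.15],0.045]
    - [[0,0,-8],[0.115,-0.005,-0.15],0.045]
    - [[0,0,-10],[0.15,-0.007,-0.15],0.045]
    - [[0,0,-12],[0.185,-0.008,-0.15],0.045]
    - [[0,0,-14],[0.22,-0.009,-0.15],0.045]
    - [[0,0,-16],[0.255,-0.01,-0.15],0.045]

```text
t: 9.2
tool_pos: [0.4941, -0.0405, 0.2598]
tool_rot: [2.278, -2.163, -0.003]
contact_force: [-0.2, -0.0, -4.4]
opening: 0.0526
```

Run:
```python
from h import *
st()
delta([.47,-.165,.26],mat(7))
```

```text
t 9.2 pos [ 0.4941 -0.0405  0.2598]
[[ 0.051 -0.999 -0.001]
 [-0.999 -0.051  0.001]
 [-0.001  0.001 -1.   ]]
F [-0.16 -0.05 -4.38] tau [-0.05 -0.06 -0.01] op 0.052596377260052805 q [-0.23 -0.28  1.87  0.    1.55  1.29]
turn [ 0.08  0.06 -4.05] shift [ 0.1231  0.0305 -0.0003]
```

>>> jog_arm:
  deltas:
    - [[0,0,-2],[0.03,0.008,0],0.045]
    - [[0,0,-4],[0.065,0.016,0],0.045]
    - [[0,0,-4],[0.1,0.025,0],0.045]
    - [[0,0,-4],[0.118,0.03,0],0.045]
    - [[0,0,-4],[0.123,0.03,0],0.045]
    - [[0,0,-4],[0.123,0.03,0],0.045]
    - [[0,0,-4],[0.123,0.03,0],0.045]

```text
t: 9.78
tool_pos: [0.4714, -0.1631, 0.2599]
tool_rot: [-2.349, 2.085, 0.003]
contact_force: [0.2, 1.0, -4.1]
opening: 0.0528
```

Run:
```python
from h import *
st()
snap('wrist','w9.png')
```

```text
t 9.7833 pos [ 0.4714 -0.1631  0.2599]
[[ 0.119 -0.993 -0.001]
 [-0.993 -0.119  0.002]
 [-0.002  0.    -1.   ]]
F [ 0.16  1.04 -4.09] tau [ 0.02 -0.07  0.  ] op 0.0528454545419704 q [-0.48 -0.27  1.86  0.    1.55  0.97]
```

View pics/w9.png

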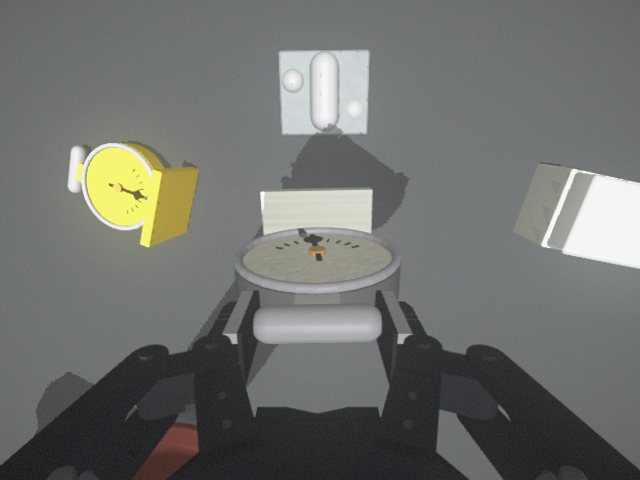

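Run:
```python
from h import *
im=cv2.imread('pics/w9.png')[35:150,260:390]; cv2.imwrite('pics/w9z.png',cv2.resize(im,None,fx=5,fy=5,interpolation=cv2.INTER_CUBIC))
```

```text
(no output)
```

View pics/w9z.png

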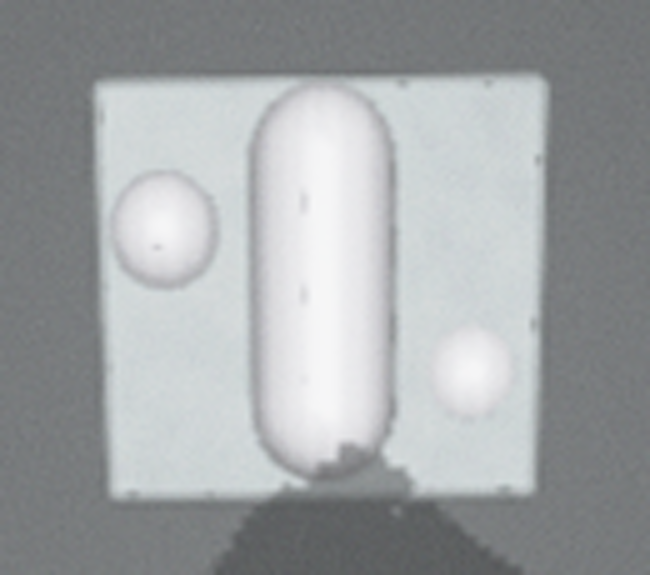

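Run:
```python
from h import *
from scipy.optimize import least_squares
o,r=st()
Z=lambda u,v:np.array([260+(u+.5)/5-.5,35+(v+.5)/5-.5])
F=[((40,45,36),Z(95,82)),((40,-45,36),Z(547,76)),((-40,-45,36),Z(535,494)),((-40,45,36),Z(110,498))]
def res(p):
    Rm=R.from_euler('z',p[2]).as_matrix()
    return np.concatenate([proj('wrist',[p[0],p[1],0]+Rm@np.array(P)/1000,o)-uv for P,uv in F])
s=least_squares(res,[.584,-.155,.12]);print(s.x.round(4),np.degrees(s.x[2]),res(s.x).reshape(-1,2).round(1).tolist())
# crest sides at z~.046+: silhouette mid
c1=atz('wrist',Z(320,170),.058,o);c2=atz('wrist',Z(323,390),.058,o);print(c1.round(4),c2.round(4),np.degrees(np.arctan2(*(c1-c2)[1::-1])))
Rm=R.from_euler('z',s.x[2]).as_matrix()
for P in [(29,0,55),(-29,0,55)]: print(proj('wrist',[s.x[0],s.x[1],0]+Rm@np.array(P)/1000,o))
# gauge pose in hand: fit bar,foot corners,hub
G=[((35,40,10),(262,190.5)),((35,-40,10),(372,189)),((0,28,127),(254,323)),((0,-28,127),(382,323)),((10,0,65),(317,251))]
def pg(p):
    return r@np.column_stack([[0,-1,0],[-1,0,0],[0,0,-1]])@R.from_euler('zyx',p[3:6]).as_matrix()
def rg(p):
    Rg=pg(p); b=o['tool_pos']+r@p[:3]
    return np.concatenate([proj('wrist',b+Rg@(np.array(P)-[0,0,127])/1000,o)-np.array(uv) for P,uv in G])
g=least_squares(rg,[0,0,-.0165,0,0,0],loss='soft_l1');print(g.x.round(4),rg(g.x).round(1)); print(pg(g.x).round(3))
```

```text
t 9.8333 pos [ 0.4716 -0.1627  0.26  ]
[[ 0.12  -0.993 -0.001]
 [-0.993 -0.12   0.001]
 [-0.001  0.    -1.   ]]
F [-0.75  0.01 -4.06] tau [-0.03 -0.03  0.  ] op 0.05255394575136014 q [-0.48 -0.27  1.86  0.    1.55  0.97]
[ 0.5853 -0.1556  0.1298] 7.437904663917223 [[-1.3, -1.2], [1.2, -1.0], [1.0, 1.3], [-0.9, 1.4]]
[ 0.6044 -0.1524  0.058 ] [ 0.5664 -0.1578  0.058 ] 8.010570469657468
[324.17199851  57.74137406]
[324.43749337 123.57048464]
[ 0.0002  0.0021 -0.0133  0.0055 -0.0357  0.0016] [-0.1 -0.1  0.   0.7 -0.   0.6 -0.2 -0.2  0.4 -1.1]
[[ 0.992 -0.125 -0.035]
 [ 0.125  0.992 -0.007]
 [ 0.035  0.003  0.999]]
```

Run:
```python
from h import *
delta([.585,-.155,.26],mat(7.3))
delta([.585,-.155,.182],mat(7.3))
```

```text
turn [ 0.02  0.08 -0.42] shift [ 5.900e-03 -1.136e-01 -1.000e-04]
turn [ 0.02  0.08 -0.42] shift [ 0.006  -0.1136  0.0779]
```

>>> jog_arm:
  deltas:
    - [[0,0,-0.4],[0.006,-0.02,0],0.045]
    - [[0,0,-0.4],[0.006,-0.05,0],0.045]
    - [[0,0,-0.4],[0.006,-0.08,0],0.045]
    - [[0,0,-0.4],[0.006,-0.105,0.005],0.045]
    - [[0,0,-0.4],[0.006,-0.114,0.02],0.045]
    - [[0,0,-0.4],[0.006,-0.114,0.04],0.045]
    - [[0,0,-0.4],[0.006,-0.114,0.06],0.045]
    - [[0,0,-0.4],[0.006,-0.114,0.072],0.045]
    - [[0,0,-0.4],[0.006,-0.114,0.078],0.045]
    - [[0,0,-0.4],[0.006,-0.114,0.078],0.045]
    - [[0,0,-0.4],[0.006,-0.114,0.078],0.045]

```text
t: 10.75
tool_pos: [0.5857, -0.1558, 0.1829]
tool_rot: [-2.357, 2.076, -0.001]
contact_force: [-0.2, 0.4, -2.7]
opening: 0.0524
```

Run:
```python
from h import *
st()
snap('wrist','w10.png'); snap('scene','s10.png')
cv2.imwrite('pics/s10z.png',cv2.resize(cv2.imread('pics/s10.png')[170:310,210:340],None,fx=4,fy=4,interpolation=cv2.INTER_CUBIC))
```

```text
t 10.75 pos [ 0.5857 -0.1558  0.1829]
[[ 0.126 -0.992  0.001]
 [-0.992 -0.126 -0.   ]
 [ 0.    -0.001 -1.   ]]
F [-0.15  0.4  -2.72] tau [-0.02  0.02 -0.05] op 0.05236118957492995 q [-0.38  0.04  1.71  0.    1.39  1.06]
```

View pics/s10z.png

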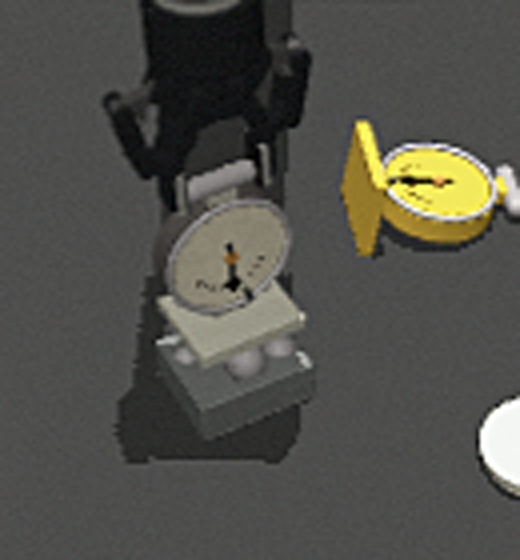

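View pics/w10.png

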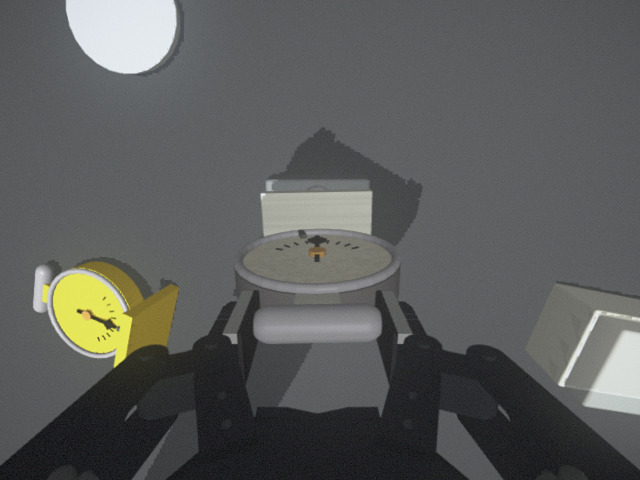

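>>> jog_arm:
  deltas:
    - [[0,0,0],[0,0,0.004],0.045]
    - [[0,0,0],[0,0,0.007],0.045]
    - [[0,0,0],[0,0,0.009],0.045]
    - [[0,0,0],[0,0,0.0105],0.045]
    - [[0,0,0],[0,0,0.012],0.045]
    - [[0,0,0],[0,0,0.013],0.045]
    - [[0,0,0],[0,0,0.013],0.045]

```text
t: 11.43
tool_pos: [0.5861, -0.1563, 0.1705]
tool_rot: [-2.356, 2.077, -0.002]
contact_force: [-0.2, 0.6, 2.1]
opening: 0.0522
```

Run:
```python
from h import *
st()
for d in [1,2.5,4,5.5,7,8.5,10,11.5,13,14.5,15.2]:
    t=np.radians(d); print(d, round(-(.1245*np.sin(t)-.014*t*np.cos(t)),4), round(-(.1245*(np.cos(t)-1)+.014*t*np.sin(t)),4))
```

```text
t 11.4333 pos [ 0.5861 -0.1563  0.1705]
[[ 0.126 -0.992  0.002]
 [-0.992 -0.126 -0.   ]
 [ 0.    -0.002 -1.   ]]
F [-0.17  0.62  2.11] tau [0.29 0.08 0.01] op 0.05223806802094781 q [-0.38  0.05  1.72  0.    1.37  1.06]
1 -0.0019 0.0
2.5 -0.0048 0.0001
4 -0.0077 0.0002
5.5 -0.0106 0.0004
7 -0.0135 0.0007
8.5 -0.0163 0.0011
10 -0.0192 0.0015
11.5 -0.0221 0.0019
13 -0.0249 0.0025
14.5 -0.0277 0.0031
15.2 -0.0291 0.0034
```

>>> jog_arm:
  deltas:
    - [[0,1,0],[-0.002,0,0],0.045]
    - [[0,2.5,0],[-0.005,0,0],0.045]
    - [[0,4,0],[-0.008,0,0],0.045]
    - [[0,5.5,0],[-0.0105,0,0.0005],0.045]
    - [[0,7,0],[-0.0135,0,0.0005],0.045]
    - [[0,8.5,0],[-0.0165,0,0.001],0.045]
    - [[0,10,0],[-0.019,0,0.0015],0.045]
    - [[0,11.5,0],[-0.022,0,0.002],0.045]
    - [[0,13,0],[-0.025,0,0.0025],0.045]
    - [[0,14,0],[-0.027,0,0.003],0.045]
    - [[0,14,0],[-0.027,0,0.003],0.045]
    - [[0,14,0],[-0.027,0,0.003],0.045]

```text
t: 12.43
tool_pos: [0.5827, -0.1292, 0.1675]
tool_rot: [2.227, -1.96, 0.278]
contact_force: [-1.4, 0.2, 5.1]
opening: 0.0523
```

Run:
```python
from h import *
st()
```

```text
t 12.4333 pos [ 0.5827 -0.1292  0.1675]
[[ 0.123 -0.992  0.033]
 [-0.962 -0.127 -0.242]
 [ 0.245 -0.002 -0.97 ]]
F [-1.36  0.2   5.13] tau [-0.12  0.09 -0.04] op 0.05226706143555432 q [-0.24 -0.01  1.8  -0.24  1.27  1.27]
```

>>> jog_arm:
  deltas:
    - [[0,0,0],[0,0,0],0.045]
    - [[0,0,0],[0,0,0],0.045]
    - [[0,0,0],[0,0,0],0.045]
    - [[0,0,0],[0,0,0],0.045]
    - [[0,0,0],[0,0,0],0.045]
    - [[0,0,0],[0,0,0],0.045]
    - [[0,0,0],[0,0,0],0.045]
    - [[0,0,0],[0,0,0],0.045]
    - [[0,0,0],[0,0,0],0.045]
    - [[0,0,0],[0,0,0],0.045]

```text
t: 13.27
tool_pos: [0.5828, -0.1294, 0.1676]
tool_rot: [2.227, -1.962, 0.278]
contact_force: [-0.1, 1.6, 5.8]
opening: 0.0523
```

Run:
```python
from h import *
o,r=st(); print('lean',np.degrees(np.arcsin(-r[2,0])),-r[2,0])
snap('wrist','w11.png'); snap('scene','s11.png')
cv2.imwrite('pics/s11z.png',cv2.resize(cv2.imread('pics/s11.png')[190:290,225:325],None,fx=6,fy=6,interpolation=cv2.INTER_CUBIC))
cv2.imwrite('pics/w11z.png',cv2.resize(cv2.imread('pics/w11.png')[170:300,220:410],None,fx=4,fy=4,interpolation=cv2.INTER_CUBIC))
```

```text
t 13.2667 pos [ 0.5828 -0.1294  0.1676]
[[ 0.122 -0.992  0.033]
 [-0.962 -0.126 -0.242]
 [ 0.244 -0.002 -0.97 ]]
F [-0.07  1.59  5.77] tau [-0.06  0.09 -0.05] op 0.052260693480918906 q [-0.24 -0.01  1.8  -0.24  1.27  1.27]
lean -14.123612936149335 -0.24401469811812565
```

View pics/s11z.png

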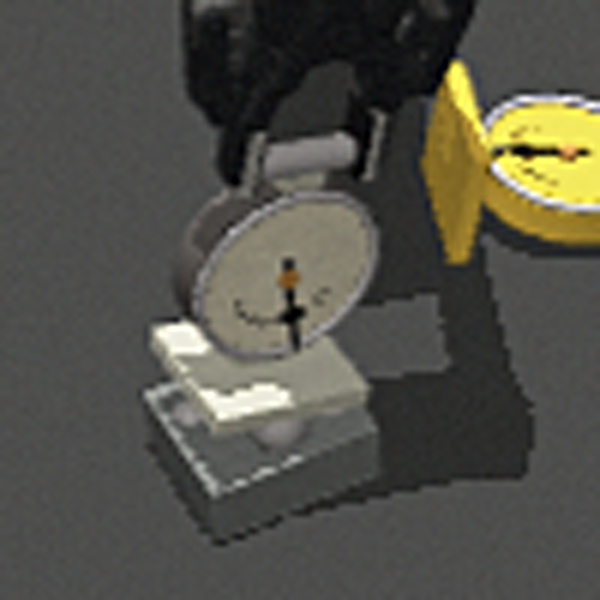

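View pics/w11z.png

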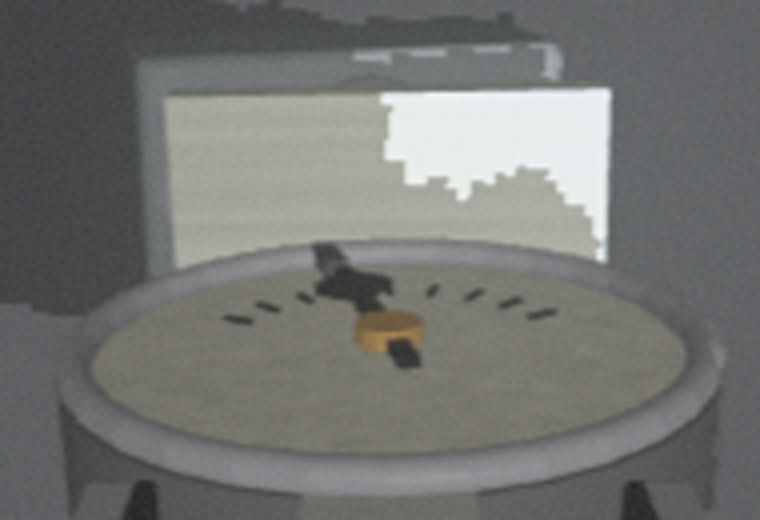

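View pics/w11.png

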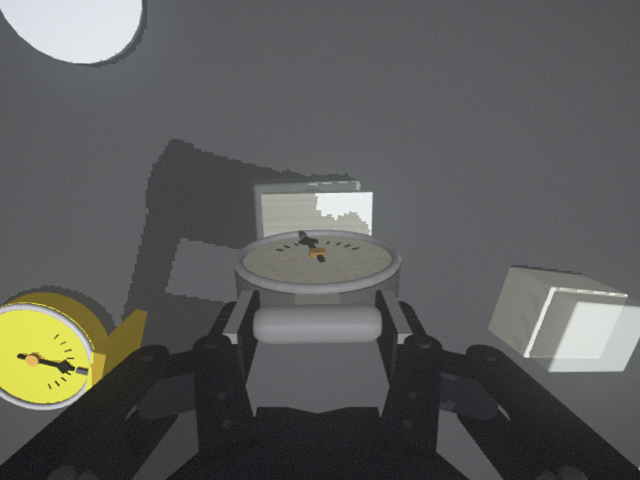

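Run:
```python
from h import *
cv2.imwrite('pics/w11y.png',cv2.resize(cv2.imread('pics/w11.png')[222:272,275:355],None,fx=10,fy=10,interpolation=cv2.INTER_CUBIC))
```

```text
(no output)
```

View pics/w11y.png

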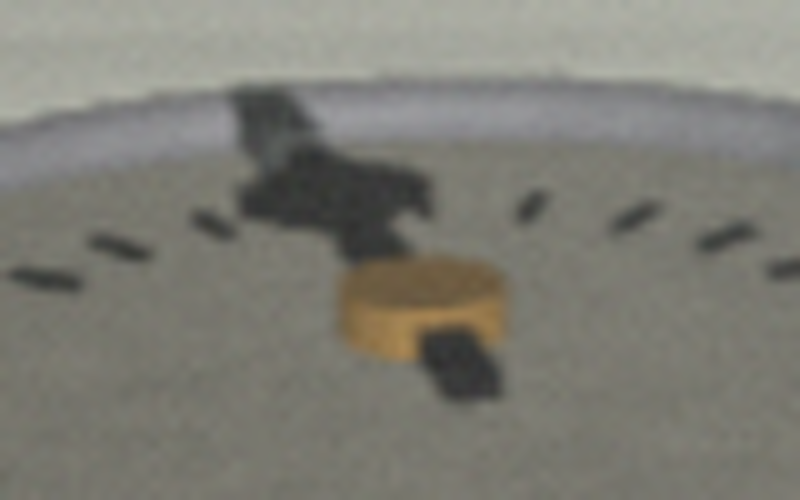

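```bash
cat > ov.py <<'E'
import sys
from h import *
from scipy.optimize import least_squares
def gfit(o,G):
    r=R.from_rotvec(o['tool_rot']).as_matrix(); B=np.column_stack([[0,-1,0],[-1,0,0],[0,0,-1]])
    def pg(p): return r@B@R.from_euler('zyx',p[3:6]).as_matrix(), o['tool_pos']+r@p[:3]
    def P(p,X): Rg,b=pg(p); return proj('wrist',b+Rg@(np.array(X)-[0,0,127])/1000,o)
    f=lambda p:np.concatenate([P(p,X)-np.array(uv) for X,uv in G])
    s=least_squares(f,[0,0,-.0165,0,0,0],loss='soft_l1'); Rg,_=pg(s.x)
    print('pose',s.x.round(4),'res',f(s.x).round(1)); 
    print('gauge lean from fit',np.arctan2(Rg[2,1],Rg[2,2]), 'tool lean',np.arcsin(r[2,0]))
    return lambda X:P(s.x,X), s.x
E
python3 - <<'E'
from ov import *
o=ctrl.get_obs()
Z=lambda u,v:np.array([220+(u+.5)/4-.5,170+(v+.5)/4-.5])
G=[((35,40,10),Z(165,96)),((35,-40,10),Z(611,88)),((0,28,127),(254,324)),((0,-28,127),(382,324)),((11,0,113),Z(392,466)),((11,0,17),Z(388,246)),((11,48,65),Z(66,350)),((11,-48,65),Z(722,356))]
P,x=gfit(o,G)
im=cv2.resize(cv2.imread('pics/w11.png')[222:272,275:355],None,fx=10,fy=10,interpolation=cv2.INTER_CUBIC)
pt=lambda X:tuple(int(round(v)) for v in (P(X)-[275,222]+.5)*10-.5)
mk=lambda rr,a,xx:(xx,rr*np.sin(a),65-rr*np.cos(a))
for xx,c in ((7,(0,0,255)),(11,(255,0,0))):
    cv2.line(im,pt(mk(34,.266,xx)),pt(mk(46,.266,xx)),c,1)
for xx,c in ((7,(0,200,0)),(10,(200,200,0))):
    cv2.line(im,pt(mk(-14,.247,xx)),pt(mk(34,.247,xx)),c,1)
cv2.imwrite('pics/w11o.png',im)
E
```

```text
pose [ 0.0006  0.001  -0.0159 -0.0001  0.0027  0.0041] res [ 0.9  1.4 -0.4  3.2 -1.2  0.4  1.1  0.   0.2  0.7  0.3 -1.8  0.2 -5.4
 -2.  -7.2]
gauge lean from fit -0.2424010779188999 tool lean 0.2465001892056579
```

View pics/w11o.png

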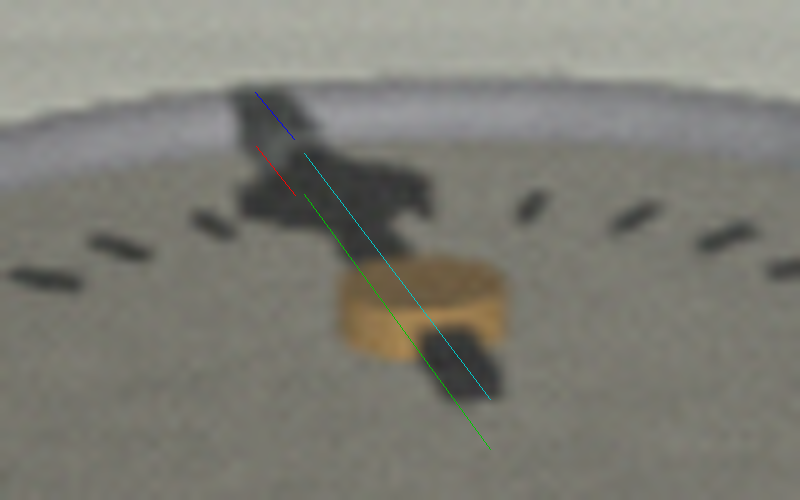

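Run:
```python
from h import *
for n in ('w2','w3'):
    cv2.imwrite(f'pics/{n}m.png',cv2.resize(cv2.imread(f'pics/{n}.png')[25:215,165:475],None,fx=2.5,fy=2.5,interpolation=cv2.INTER_CUBIC))
cv2.imwrite('pics/w2n.png',cv2.resize(cv2.imread('pics/w2.png')[30:130,240:340],None,fx=6,fy=6,interpolation=cv2.INTER_CUBIC))
```

```text
(no output)
```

View pics/w2m.png

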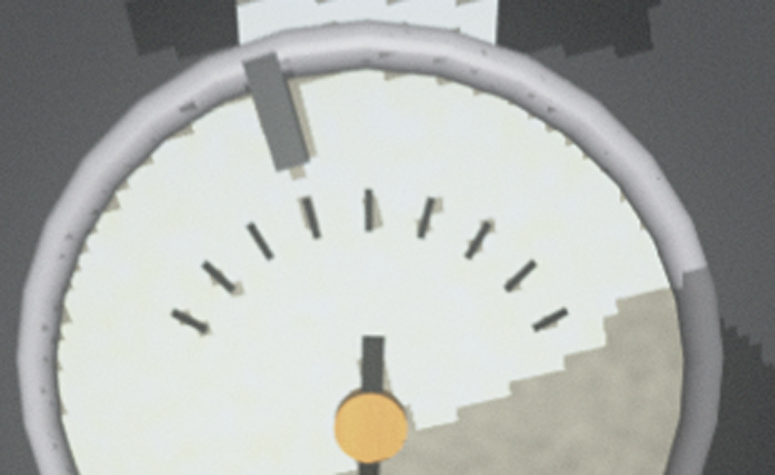

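View pics/w2n.png

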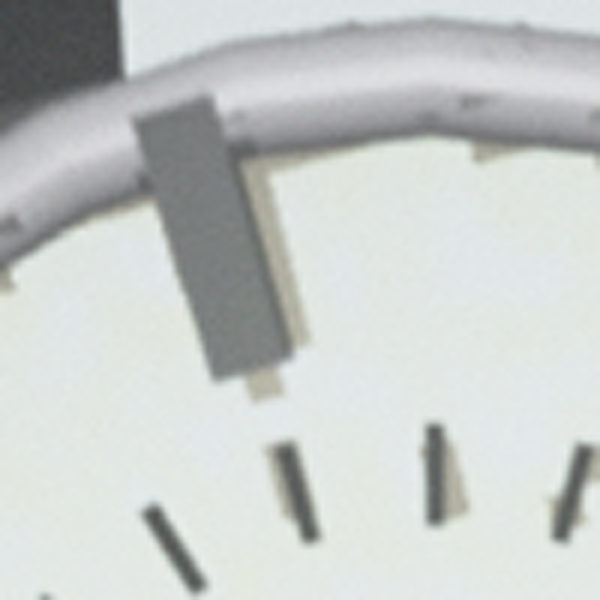

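```bash
cat > fit2.py <<'E'
from h import *
from scipy.optimize import least_squares
o1=dict(tool_pos=np.array([.5141,.2163,.1302]),tool_rot=R.from_matrix([[-.206,-.979,-.002],[-.979,.206,-.001],[.001,.002,-1]]).as_rotvec())
o2=dict(tool_pos=np.array([.5278,.2135,.0063]),tool_rot=R.from_matrix([[-.229,-.973,.001],[-.973,.229,0],[0,0,-1]]).as_rotvec())
Z=lambda u,v:np.array([235+(u+.5)/2.7-.5,20+(v+.5)/2.7-.5]); Y=lambda u,v:np.array([260+(u+.5)/6-.5,60+(v+.5)/6-.5])
N=lambda u,v:np.array([240+(u+.5)/6-.5,30+(v+.5)/6-.5]); M=lambda u,v:np.array([165+(u+.5)/2.5-.5,25+(v+.5)/2.5-.5])
def rows(p):
    bx,by,yaw,tilt,m,xm,xh,rt=p[:8]; e=np.append(p[8:10],p[10])
    mk=lambda r:(xm,r*np.sin(m),65-r*np.cos(m))
    A=[(o1,(35,40,0),Z(25,20)),(o1,(35,-40,0),Z(436,30)),(o1,(35,-40,10),Z(430,87)),(o1,(35,40,10),Z(27,78)),
    (o1,(0,28,127),Z(124,533)),(o1,(0,-28,127),Z(315,540)),(o1,(xh,0,65),Y(348,493)),(o1,mk(34),Y(270,178)),(o1,mk(46),Y(243,58)),
    (o2,(xh,0,65),M(371,428)),(o2,mk(34),N(252.5,366.5)),(o2,mk(46),N(173,108.5)),(o2,(6,0,65-rt),N(434,475)),(o1,(6,0,65-rt),Y(354,228))]
    Rm=R.from_euler('z',yaw).as_matrix()@R.from_euler('y',-np.pi/2+tilt).as_matrix()@R.from_euler('x',0).as_matrix(); b=np.array([bx,by,.011])
    return np.array([proj('wrist',b+(e if o is o2 else 0)+Rm@(np.array(P)-[0,0,127])/1000,o)-uv for o,P,uv in A])
f=lambda p:np.concatenate([rows(p).ravel(),(p[8:11])/.001*.3,[(p[5]-9)/2,(p[6]-11)/2]])
s=least_squares(f,[.5266,.2141,-.229,-.2,.266,9,11,26,0,0,0],loss='soft_l1')
J=s.jac; C=np.linalg.inv(J.T@J); print(s.x.round(4),'sd m',np.sqrt(C[4,4])); print(rows(s.x).round(1).tolist())
E
python3 fit2.py
```

```text
Traceback (most recent call last):
  File "fit2.py", line 16, in <module>
    s=least_squares(f,[.5266,.2141,-.229,-.2,.266,9,11,26,0,0,0],loss='soft_l1')
  File "fit2.py", line 15, in <lambda>
    f=lambda p:np.concatenate([rows(p).ravel(),(p[8:11])/.001*.3,[(p[5]-9)/2,(p[6]-11)/2]])
                               ~~~~^^^
  File "fit2.py", line 14, in rows
    return np.array([proj('wrist',b+(e if o is o2 else 0)+Rm@(np.array(P)-[0,0,127])/1000,o)-uv for o,P,uv in A])
                     ~~~~^^^^^^^^^^^^^^^^^^^^^^^^^^^^^^^^^^^^^^^^^^^^^^^^^^^^^^^^^^^^^^^^^^^
  File "h.py", line 22, in proj
    c,p,Rm=cam(name,o); K=np.array(c['mtx']); q=Rm.T@(np.array(P)-p); s=np.array([q[0],-q[1]])/-q[2]
           ~~~^^^^^^^^
  File "h.py", line 7, in cam
    c=calibration(name)
ValueError: time passes only in moves, steps and waits
```

```bash
sed -i 's/^def cam(/import functools\ncalibration=functools.lru_cache(None)(calibration)\ndef cam(/' h.py; python3 fit2.py 2>&1 | tail -3
```

```text
8.77390e+00  1.11055e+01  2.73549e+01  5.00000e-04  7.00000e-04
  1.10000e-03] sd m 0.0084666069870825
[[0.2, 0.3], [-0.2, 0.0], [-0.4, 0.2], [0.9, 0.2], [0.2, -0.5], [-0.1, -1.8], [0.1, 0.2], [0.0, -0.2], [-0.5, -0.3], [-0.4, -0.1], [0.1, 0.5], [0.1, -0.2], [0.1, -0.1], [-0.1, 0.3]]
```

```bash
sed -i 's/print(s.x.round(4)/print("m",s.x[4],"yaw",s.x[2],"tilt",s.x[3]);print(s.x.round(4)/' fit2.py; python3 fit2.py | head -1
```

```text
m 0.2676577374689758 yaw -0.22797636407561414 tilt -0.20388460477476716
```

>>> jog_arm:
  deltas:
    - [[0,0.4,0],[-0.001,0,0],0.045]
    - [[0,0.8,0],[-0.0015,0,0],0.045]
    - [[0,1.2,0],[-0.0025,0,0],0.045]
    - [[0,1.2,0],[-0.0025,0,0],0.045]
    - [[0,1.2,0],[-0.0025,0,0],0.045]
    - [[0,1.2,0],[-0.0025,0,0],0.045]
    - [[0,1.2,0],[-0.0025,0,0],0.045]
    - [[0,1.2,0],[-0.0025,0,0],0.045]
    - [[0,1.2,0],[-0.0025,0,0],0.045]
    - [[0,1.2,0],[-0.0025,0,0],0.045]
    - [[0,1.2,0],[-0.0025,0,0],0.045]
    - [[0,1.2,0],[-0.0025,0,0],0.045]

```text
t: 14.37
tool_pos: [0.5825, -0.1271, 0.167]
tool_rot: [2.214, -1.951, 0.3]
contact_force: [-0.9, 0.3, 6.7]
opening: 0.0526
```

Run:
```python
from h import *
o,r=st(); print('lean',np.arcsin(r[2,0]))
snap('wrist','w12.png'); snap('scene','s12.png')
cv2.imwrite('pics/s12z.png',cv2.resize(cv2.imread('pics/s12.png')[220:255,255:295],None,fx=15,fy=15,interpolation=cv2.INTER_CUBIC))
cv2.imwrite('pics/w12y.png',cv2.resize(cv2.imread('pics/w12.png')[222:272,275:355],None,fx=10,fy=10,interpolation=cv2.INTER_CUBIC))
```

```text
t 14.3667 pos [ 0.5825 -0.1271  0.167 ]
[[ 0.121 -0.992  0.035]
 [-0.957 -0.126 -0.262]
 [ 0.265 -0.002 -0.964]]
F [-0.91  0.25  6.68] tau [-0.06  0.07 -0.05] op 0.05263762606903383 q [-0.22 -0.01  1.8  -0.26  1.26  1.29]
lean 0.2677320152657444
```

View pics/s12z.png

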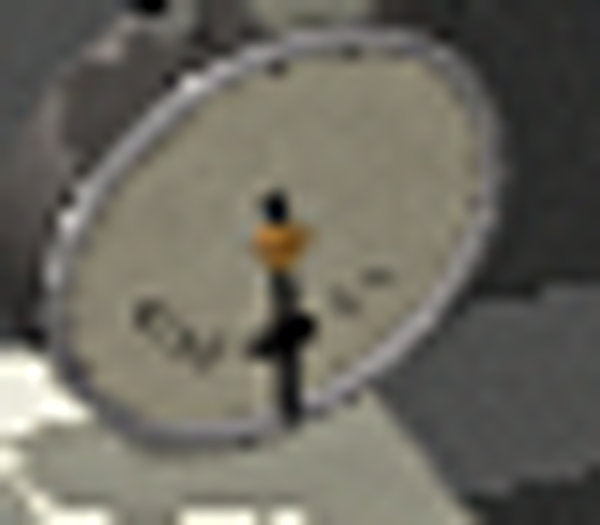

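View pics/w12y.png

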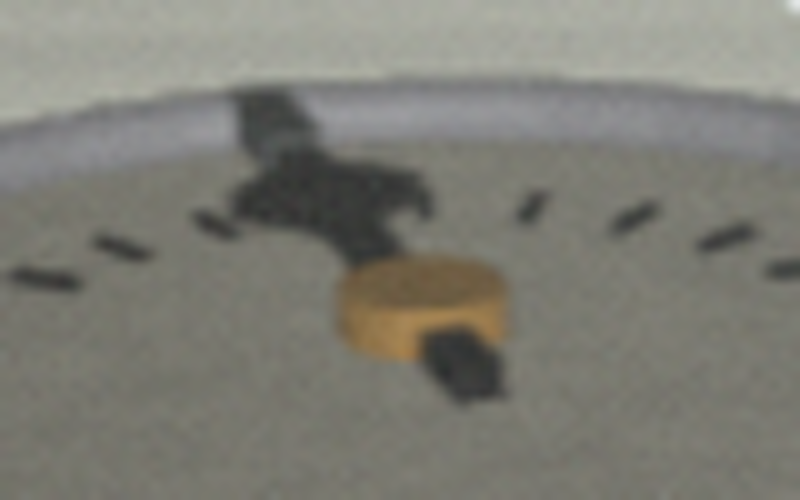

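Run:
```python
from h import *
im=cv2.imread('pics/w12.png')[226:266,292:336]; im=cv2.resize(im,None,fx=16,fy=14,interpolation=cv2.INTER_LANCZOS4).astype(float)
im=np.clip((im-30)*1.6,0,255).astype(np.uint8); cv2.imwrite('pics/w12x.png',im)
```

```text
(no output)
```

View pics/w12x.png

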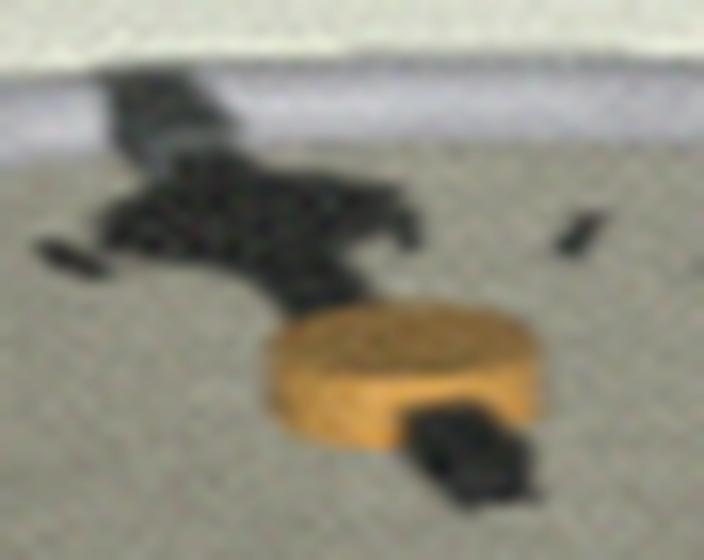

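Run:
```python
from h import *
cv2.imwrite('pics/s12f.png',cv2.resize(cv2.imread('pics/s12.png')[190:290,225:325],None,fx=6,fy=6,interpolation=cv2.INTER_CUBIC))
a=cv2.imread('pics/s12.png').astype(int);b=cv2.imread('pics/scene0.png').astype(int)
for n,(x0,y0,x1,y1) in dict(bottle=(430,163,457,210),tipbox=(126,240,182,292),dish=(327,265,365,297)).items(): print(n,np.abs(a-b)[y0:y1,x0:x1].mean().round(2))
```

```text
bottle 2.09
tipbox 1.7
dish 1.24
```

View pics/s12f.png

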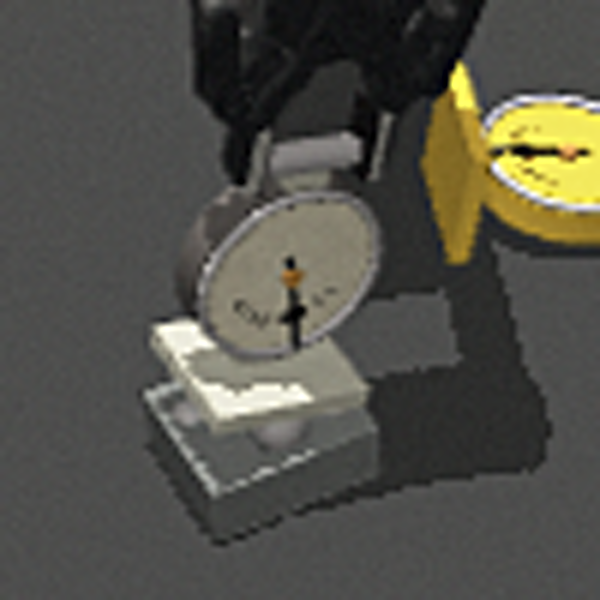

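View pics/w12.png

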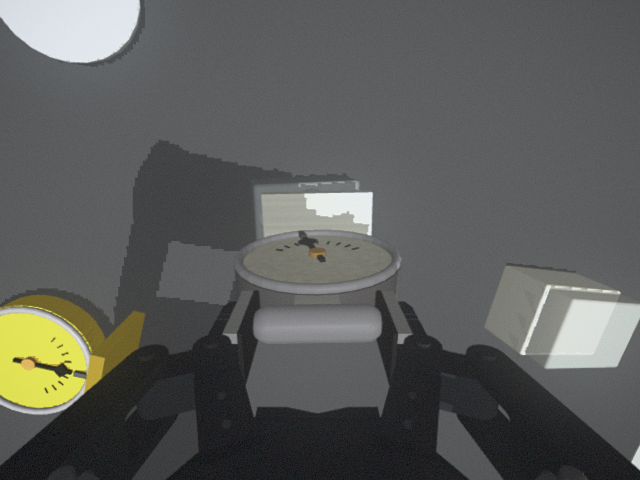

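Run:
```python
from h import *
st(); print(job.finish_job())
```

```text
t 14.4667 pos [ 0.5825 -0.1271  0.1671]
[[ 0.121 -0.992  0.035]
 [-0.957 -0.126 -0.262]
 [ 0.265 -0.002 -0.964]]
F [-0.41 -0.44  6.34] tau [-0.09  0.07 -0.09] op 0.052259634764900996 q [-0.22 -0.01  1.8  -0.26  1.26  1.29]
the job is handed in; nothing more can be done
None
```

I finished the job and handed it in at 14.5 s. The gauge is still held by its handle, with its foot on the rest's crest and its pointer on the index mark.

I pinched the handle at its domed ends, lifted the gauge so it hung upright, and stood it on the bench. I let go there, and the pictures showed it standing free. I then took the handle again, set the foot on the crest and rocked it towards the mark.

**Angle:** From two close-up pictures, the mark is set at about 0.267 rad, give or take 0.008. The tool's final lean read 0.268 rad. In the last wrist and scene pictures the pointer tip meets the inner end of the mark. The steep wrist view resolves only about 0.02 rad, so that is a coarser check. An earlier fit suggested the gauge leans about 0.004 rad less than the tool, but it used rough edge points, so I did not correct for it.

**Contact:** The foot presses on the crest with about 10 N, and the grip and pose held steady over the last readings. The scene picture shows the foot over the crest.

**Bystanders:** The bottle, tip box and dish look unchanged from the first scene picture.

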